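# Free the stuck glue press and clamp the inlaid stone

## Robot

A 6-joint arm with a two-finger parallel gripper is mounted at the origin on the work surface; the furniture and walls round the work are solid. World frame = base frame: x ahead of the robot, y to its left, z up, the work surface at z = 0. Lengths are in m, angles in rad, forces in N, time in s.
With the tool pointing down it reaches from about 0.35 to 0.975 m from the base axis. Payload 4.9 kg.
Tool frame: the origin (TCP) lies on the centre line of the jaws, within the pads' length; the fingertips stand 14 mm ahead of it and the grasp point (between the pads) lies 5 mm behind it; y points along the fingers, z is the direction in which the jaws open and shut, and the axes are right-handed (so a half turn about y gives the same grasp; the last joint's range is limited). The gripper opens to 85 mm and grips with 20 to 120 N. Pads are 22 mm wide; open, the fingers measure 114 mm over their backs; the gripper's body (76 mm by 85 mm) begins 54 mm behind the grasp point. The pads swing forward as they close: fully open they stand 13 mm farther back than shut.
Start: joints at [-0.119, 0.053, 1.613, -0, 1.476, -0.119], TCP at [0.625, 0, 0.245] pointing down, gripper open.
Joint ranges: [-3.01, 3.01], [-1.01, 2.22], [0.06, 2.58], [-1.02, 4.17], [0.09, 2.62], [-3.14, 3.14]. Speed limits (rad/s): [2.57, 2.57, 3.14, 3.14, 3.14, 3.14].

## Interface

Orientations are given as a rotation vector (axis times angle).
In Python, from station import ctrl gives the robot as it stands.
- The arm moves only by the tool servo_tool, never from a script. Its arguments are lists of equal length, an entry for each row: "delta_pos": the shift along the tool's x, y, z in m, a list of three; "dr": the turn, a rotation vector about the tool's x, y, z in degrees, a list of three; "grip": the opening, from 0 (shut) to 1 (fully open). In form: {"delta_pos": [[x, y, z], ...], "dr": [[rx, ry, rz], ...], "grip": [grip, ...]}. A call has 1 to 5 rows; each row shifts and turns the pose as measured when the row begins, along the tool's axes as they then stand; what a row does not reach is not made up. A row lasts 1/8 s, in which the tool goes at most 62.5 mm and 10.7 degrees, less where a joint would pass 70% of its speed; a pose out of reach is approached as far as the arm can. A call is refused whole if a number of a shift passes 0.0625 or a number of a turn 10.7, either way. A call with a gripper value outside its range is refused whole. The fingers move at their own pace and stop on an object; "grip_force" is the grip in N (left out, the last holds). Time passes only in rows, so rows that do not move let the fingers close. It gives the time, the measured TCP pose, the force and the opening at its end, in the units of the state.
- ctrl.get_obs(): the state, without advancing time (a new reading comes with each control period).
- ctrl.get_image(name): name is "scene" or "side" or "wrist"; returns the picture (420x560x3 uint8, red, green, blue); there is no depth.
- ctrl.camera_params(name): a dict with "fovy" (degrees; the focal length in pixels is half the picture's height over the tangent of half this angle, whatever the lens; pixels are square), "cx", "cy" (the principal point, pixels), "k1" (the pictures are not rectified: a ray, as slopes to the right and down, at radius r is drawn at 1 + k1 r^2 times it, then the intrinsics apply), "eye" and "rotation" of the camera in the world. Camera axes: x right, y down, z forward; pixel columns grow to the right and rows downward; lengths in m; the calibration is good to about 2 mm. A picture is of the moment at which its call begins: read the wrist's pose just before it. camera_params takes no time and is no camera call; for the wrist camera it gives the pose at the moment of the call.
- ctrl.finish_job(): hands the job in, once; it reports no verdict.
Trained networks look in the newest picture that a camera, given by its name, has taken for a name from the list of things; names that differ only in an ending like _2 or _b are one class to them, and where a whole thing is asked for, a point or a joint stands for the part that bears it (a point fixed in the world has none). Each returns a list of dicts, best first, with "score" (0 to 1); they miss things now and then, are a little off and sometimes report something else, mostly with a low value. They report only what shows in the picture. A call takes as long as a camera call. They do not tell look-alikes from the thing itself.
- ctrl.masks_of(camera, label): "pixels" (420x560 bool, what is visible of it) and "extent" ([left, top, right, bottom] in pixels, round what is visible of it).
The state is a dict: "t": time; "q": joint angles; "dq": joint speeds; "effort": joint torques, N m; "tool_pos": TCP position; "tool_rot": TCP orientation; "contact_force": force on the tool from outside, world axes, zero at the start; "wrist_torque": the same for the moment, N m; "opening": finger opening in m.
Only numpy, scipy, OpenCV 4.12 (cv2) and the standard library are available. Lean on these libraries where they do the work, as an engineer would, in place of code of your own. Each camera call takes 0.05 s, during which the arm holds its last target.

## Task

Glue has set in the screw of the small glue press. Break its T-handle loose with a short firm twist clockwise, run it down freely until the cork-faced platen meets the inlaid stone slab, then snug it to about 0.3 N m (5 to 6 N at the end of the handle), so that the slab is held firmly while its inlay cures; that is only half the twist that freed it, which would crack the stone. Let go of the handle, and leave the slab and the things lying about where they are.

Things in the scene. Friction and masses are not known exactly. Their poses are not given: they have to be found in the camera images.
- glue_press: Small screw press, fixed on the table: grey base 170 x 236 x 12 mm, two steel columns 176 mm apart (tops 148 mm over the table), grey bridge across them (46 x 222 x 22 mm, top 131 to 136 mm), aluminium platen with cork face hanging below it; the air between platen and slab is not given: 4 to 9 mm at the start. Origin: centre of the base's underside; x across the bridge, y along it, z up.
- handle (a point): Middle of the T-handle, on the screw's axis over the bridge's middle, 42 mm above the bridge's top; its height stays the same. Level steel bar 11 mm thick along this point's x, with black round grips at both ends, 17 mm thick, 34 to 64 mm from the axis; hub 25 mm across, 12 mm up and down. Screw collar below: 40 mm across, top 30 mm under this point. z up. Turned by pushing or gripping it.
- knob (a joint): Angle of the T-handle, rad, growing clockwise seen from above; 2.5 mm platen travel down per rad. Starts at 0 to 0.2, stuck: about 0.6 N m turns it, until the glue gives way at about 0.5. Then 0.08 N m, until the platen meets the slab (between 1.5 and 3.7); from there 0.4 N m more per rad. Torques hold while turning: at a stop part of the force fades. It stays where it is left. End stop 5.5.
- slab_stone: Brown stone slab with inlaid gold flowers, 200 x 126 x 34 mm, 2.3 kg, lying loose on a plywood board under the platen; origin: centre of its underside, 22 mm over the table; z up, long side along its y. The platen should press it with 22 to 48 N, which is 0.22 to 0.43 N m of turning torque at the handle; over 70 N (0.6 N m) it cracks.
- jar: Small paint jar with black lid, 42 mm across and high, standing behind the press; a bystander. Origin at the centre of its underside.
- awl: Awl with a wooden handle, 141 mm long, lying between the robot and the press; a bystander. Origin under its middle.
- tweezers: Steel tweezers, 130 mm long, lying between the robot and the press; a bystander. Origin under their middle.
There are look-alikes about, which are no part of the job. What is shaped like the slab_stone but pink is not meant.

How it is judged:
On the way, in this order (a step that is already met when the one before it is completed fails the run):
1. the stuck T-handle is broken loose (value of joint knob above 0.62 rad), for 0.1 s.
2. the platen is run down onto the slab (contact force between glue_press and slab_stone above 4 N), for 0.1 s.
At the end, for the whole second after the job is handed in: The T-handle is at rest and the platen presses the slab with 22 to 48 N (0.22 to 0.43 N m of turning torque at the handle); the slab lies within 8 mm of where it was (contact force between glue_press and slab_stone between 22 and 48 N and distance of slab_stone from where it was at the start of the episode below 0.008 m and velocity of joint knob below 0.03 rad/s); the robot touches nothing.
It fails at once if the platen presses the slab with more than 70 N, which cracks it (contact force between glue_press and slab_stone above 70 N).
It fails at once if the slab is shifted by more than 12 mm (distance of slab_stone from where it was at the start of the episode above 0.012 m).
It fails at once if the jar, the awl or the tweezers are moved by more than 30 mm (distance of any of jar, awl, tweezers from where it was at the start of the episode above 0.03 m).
It also fails if it takes over 54 s, if anything falls off the work surface, if the arm or the gripper's body presses on something with over 40 N, if the wrist force passes 120 N, or if a joint passes its speed limit or range.

## Working session

There is one attempt and no reset: what is moved stays moved. The work goes in short steps, Python scripts to look and compute and a tool call to move; the robot and the scene stay as the last step left them, time stands still between calls to the robot, and variables do not carry over. Pictures are saved under pics/ and viewed, and the job is handed in when it is done.

Besides the shell and the picture viewer there is one more tool, called after ">>>" as name(argument=value, ...) on one line, values as JSON. servo_tool: Moves the arm, as the interface text tells. Its arguments: {"type":"object","properties":{"delta_pos":{"type":"array","items":{"type":"array","items":{"type":"number"}}},"dr":{"type":"array","items":{"type":"array","items":{"type":"number"}}},"grip":{"type":"array","items":{"type":"number"}},"grip_force":{"type":"number"}},"required":["delta_pos","dr","grip"]}

```bash
ls; mkdir -p pics
python3 - <<'E'
from station import ctrl
import cv2
o=ctrl.get_obs();print(o)
for n in("scene","side","wrist"):
    p=ctrl.camera_params(n);print(n,p)
    cv2.imwrite(f"pics/{n}0.png",ctrl.get_image(n)[:,:,::-1])
E
```

```text
pics
{'t': 0.0, 'q': array([-1.19017162e-01,  5.33512690e-02,  1.61427916e+00, -6.90769802e-06,
        1.47597474e+00, -1.19017197e-01]), 'dq': array([-1.14539535e-03, -4.62648786e-05,  3.20600907e-04, -2.08247484e-04,
       -2.65600246e-04,  5.21128730e-04]), 'effort': array([ 2.70554956e-04, -3.93670499e+01, -3.70175600e+01, -1.62778279e-04,
        6.93513779e-03, -6.06393527e-06]), 'tool_pos': array([6.24418157e-01, 5.74291943e-05, 2.44075308e-01]), 'tool_rot': array([-1.21050088,  1.21078078, -1.20808227]), 'contact_force': array([-0.67022239,  0.7586814 , -1.46654837]), 'wrist_torque': array([-0.03648402, -0.00073526, -0.06420511]), 'opening': 0.08567453107806322}
scene {'fovy': 44.93312894289675, 'cx': 278.4037884597081, 'cy': 212.5632063082296, 'k1': -0.012843931728448258, 'eye': array([-0.2890679 ,  0.74623555,  1.11011459]), 'rotation': array([-1.06485899,  2.38971765, -1.04501853])}
side {'fovy': 47.29929469636329, 'cx': 278.69925436047964, 'cy': 212.00411200812857, 'k1': -0.020071938896634025, 'eye': array([ 0.15145897, -1.02101166,  0.71044766]), 'rotation': array([-2.0272931 ,  0.31266685, -0.16463528])}
wrist {'fovy': 58.08619873764712, 'cx': 278.9556673708282, 'cy': 217.60632438913336, 'k1': -0.09160521479002391, 'eye': array([0.62461499, 0.0768952 , 0.37322421]), 'rotation': array([ 2.83534129e+00,  1.88023082e-03, -1.78108450e-03])}
```

View pics/scene0.png

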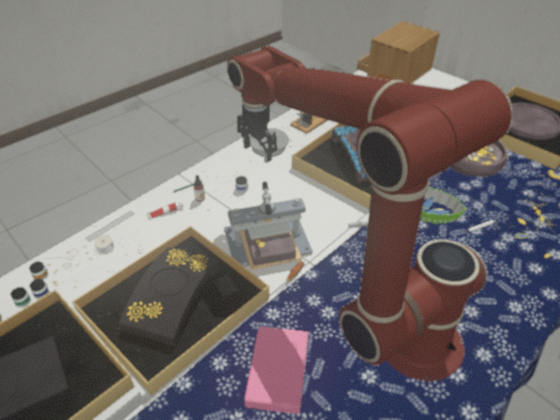

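View pics/side0.png

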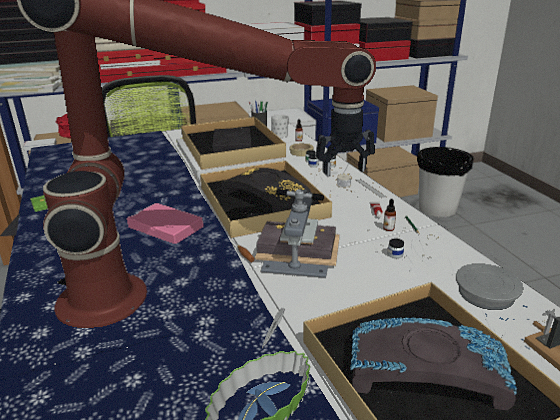

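View pics/wrist0.png

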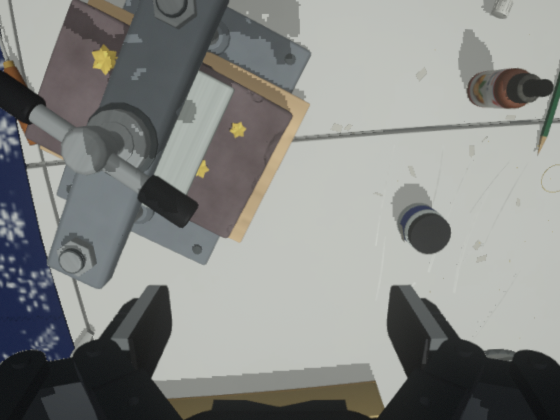

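Scene: the press is at (265,225) with its slab, and the pink slab at (278,368) is a look-alike. Side: the handle is at (300,195). Wrist: the hub is at about (88,150), with grips at (15,97) and (168,200). Next I'll locate the hub.

```bash
cat > h.py <<'E'
from station import ctrl
import numpy as np, cv2
from scipy.spatial.transform import Rotation as R
def cam(n):
    p=ctrl.camera_params(n); f=210/np.tan(np.radians(p['fovy'])/2)
    return p,f
def ray(pc,uv):
    p,f=pc
    d=np.array([(uv[0]-p['cx'])/f,(uv[1]-p['cy'])/f]); s=d.copy()
    for _ in range(20): s=d/(1+p['k1']*(s@s))
    v=R.from_rotvec(p['rotation']).apply([s[0],s[1],1]); return np.array(p['eye']),v/np.linalg.norm(v)
def atz(pc,uv,z):
    e,v=ray(pc,uv); return e+v*(z-e[2])/v[2]
def proj(pc,X):
    p,f=pc
    c=R.from_rotvec(p['rotation']).inv().apply(np.array(X)-p['eye']); s=c[:2]/c[2]
    s=s*(1+p['k1']*(s@s)); return np.array([p['cx'],p['cy']])+f*s
def tri(rs):
    A=np.zeros((3,3));b=np.zeros(3)
    for e,v in rs:
        P=np.eye(3)-np.outer(v,v);A+=P;b+=P@e
    X=np.linalg.solve(A,b); return X,[np.linalg.norm((np.eye(3)-np.outer(v,v))@(X-e)) for e,v in rs]
E
python3 - <<'E'
from h import *
for n in("wrist","side","scene"):
    im=ctrl.get_image(n)[:,:,::-1].copy(); 
    for l in("handle","glue_press","slab_stone","jar","awl","tweezers"):
        for m in ctrl.masks_of(n,l)[:2]:
            ys,xs=np.nonzero(m['pixels']); print(n,l,round(m['score'],2),m['extent'],xs.mean().round(1),ys.mean().round(1))
            if l=="handle": im[m['pixels']]=im[m['pixels']]//2+np.array([0,0,127],np.uint8)
    cv2.imwrite(f"pics/{n}1.png",im)
    if n!="wrist":
        c=im[150:310,200:360]; cv2.imwrite(f"pics/{n}1c.png",cv2.resize(c,None,fx=3.7,fy=3.7,interpolation=cv2.INTER_CUBIC))
print(atz(cam("wrist"),(88,150),.175),atz(cam("wrist"),(15,97),.175),atz(cam("wrist"),(168,200),.175))
E
```

```text
wrist handle 0.96 [0.0, 70.7, 199.9, 227.8] 96.3 150.5
wrist handle 0.32 [0.2, 35.4, 35.6, 146.1] 13.3 78.9
wrist slab_stone 0.87 [24.6, 0.0, 293.3, 240.8] 162.2 115.1
wrist slab_stone 0.18 [0.0, 35.3, 35.5, 145.8] 14.2 81.1
wrist jar 0.76 [393.8, 203.2, 451.3, 253.3] 423.2 228.0
wrist jar 0.39 [0.0, 0.0, 311.5, 288.0] 149.9 131.4
wrist awl 0.9 [0.6, 37.3, 35.4, 145.4] 13.4 78.2
wrist awl 0.6 [25.6, 0.0, 291.2, 240.8] 162.2 115.0
side handle 0.82 [276.3, 188.9, 327.0, 206.6] 300.1 195.8
side glue_press 0.96 [263.2, 190.2, 326.1, 274.8] 297.6 236.7
side slab_stone 0.93 [126.5, 204.5, 201.8, 245.9] 165.1 222.8
side slab_stone 0.6 [257.1, 218.8, 333.7, 262.8] 296.6 241.7
side jar 0.75 [390.8, 237.2, 403.8, 259.7] 395.5 248.0
side awl 0.67 [274.7, 186.4, 325.4, 209.9] 298.8 195.9
side awl 0.61 [234.9, 242.6, 256.6, 261.0] 245.0 252.1
side tweezers 0.49 [263.7, 304.2, 287.1, 342.3] 273.8 324.3
scene handle 0.71 [260.7, 181.1, 271.1, 215.9] 266.2 198.3
scene glue_press 0.73 [225.4, 178.5, 312.8, 264.0] 266.4 223.7
scene slab_stone 0.73 [245.7, 230.1, 297.2, 264.8] 270.8 248.6
scene slab_stone 0.6 [243.9, 326.6, 312.2, 416.6] 277.3 370.5
scene jar 0.56 [235.4, 178.2, 247.2, 191.1] 241.2 184.2
scene jar 0.55 [257.4, 179.3, 273.3, 214.8] 265.8 197.3
scene awl 0.75 [287.4, 261.6, 303.7, 279.8] 294.8 270.8
scene tweezers 0.55 [351.8, 221.1, 368.4, 226.0] 360.3 223.5
[0.52241485 0.05178223 0.175     ] [0.48466619 0.08089175 0.175     ] [0.56410498 0.0238661  0.175     ]
```

View pics/side1c.png

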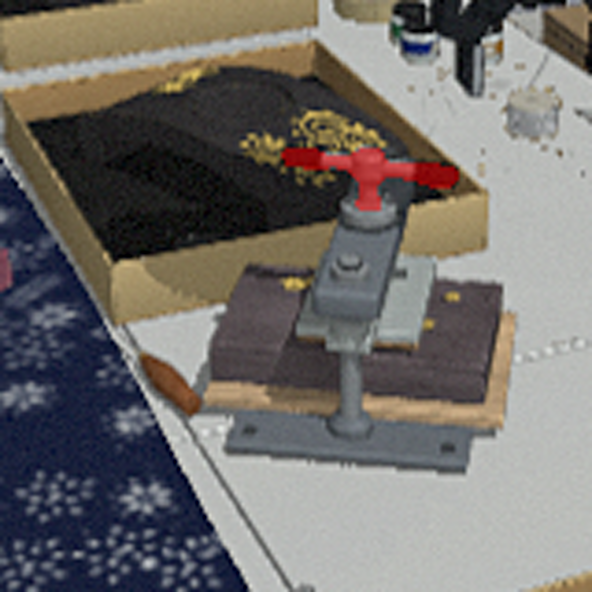

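View pics/scene1c.png

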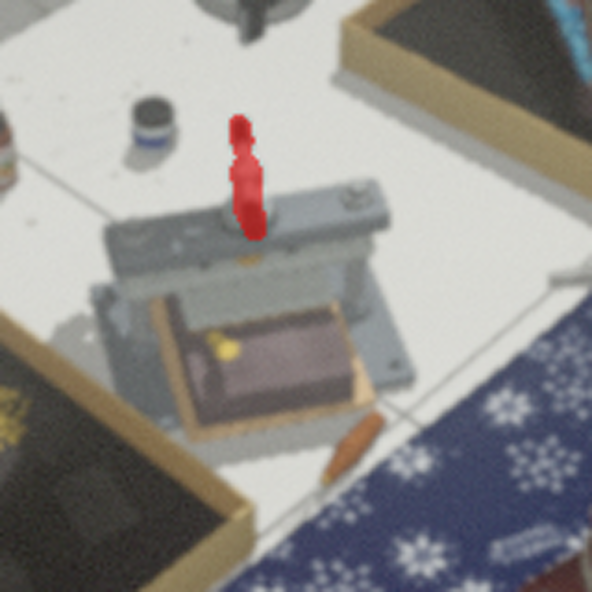

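Run:
```python
from h import *
w=cam("wrist")
rs=[ray(w,(88,150)),ray(cam("side"),(299.7,194)),ray(cam("scene"),(266.5,197.3))]
X,r=tri(rs);print(X,r); print(tri(rs[:2]),tri(rs[::2]))
print("center",atz(w,(280,230),.175))
o=ctrl.get_obs(); print(R.from_rotvec(o['tool_rot']).as_matrix().round(3))
print(R.from_rotvec(w[0]['rotation']).as_matrix().round(3))
```

```text
[0.52446021 0.0525791  0.17706338] [np.float64(0.0010003981293104996), np.float64(0.0007483987497765157), np.float64(0.001208770376561058)]
(array([0.52376134, 0.05184865, 0.17684576]), [np.float64(0.00039902179984394623), np.float64(0.0003990217998439875)]) (array([0.52451959, 0.05299155, 0.17814372]), [np.float64(0.0008962476868138162), np.float64(0.0008962476868139008)])
center [0.62564505 0.00652109 0.175     ]
[[ 0.  0.  1.]
 [-1. -0.  0.]
 [ 0. -1.  0.]]
[[ 1.     0.001  0.001]
 [ 0.001 -0.953 -0.302]
 [ 0.     0.302 -0.953]]
```

Hub at about (0.524, 0.052, 0.177), with the bar about 35° clockwise from world x. I'll move the open gripper over the hub and look again.

>>> servo_tool(delta_pos=[[-0.018,0,-0.034],[-0.018,0,-0.034],[-0.016,0,-0.032],[0,0,0],[0,0,0]], dr=[[0,0,0],[0,0,0],[0,0,0],[0,0,0],[0,0,0]], grip=[1,1,1,1,1])

```text
t: 1.82
tool_pos: [0.5231, 0.0529, 0.2453]
tool_rot: [-1.208, 1.209, -1.21]
contact_force: [-0.2, 0.7, -0.4]
opening: 0.085
```

Run:
```python
from h import *
o=ctrl.get_obs();w=cam("wrist");im=ctrl.get_image("wrist")[:,:,::-1].copy()
print(o['tool_pos'],o['q'],o['wrist_torque'],o['contact_force'])
m=ctrl.masks_of("wrist","handle")[0];ys,xs=np.nonzero(m['pixels']);print(m['score'],m['extent'],xs.mean(),ys.mean())
print(proj(w,[.524,.052,.177]))
cv2.imwrite("pics/wrist2.png",im)
```

```text
[0.5231472  0.05285996 0.24532196] [-4.08684261e-02 -1.87817409e-01  1.84185625e+00 -3.75066791e-05
  1.48629206e+00 -4.00707970e-02] [ 0.00046832  0.01570874 -0.00721865] [-0.23110709  0.71152227 -0.3868153 ]
0.78 [175.1, 167.4, 379.5, 310.2] 275.4452617914323 237.1960190393769
[280.19066673 243.60763344]
```

View pics/wrist2.png

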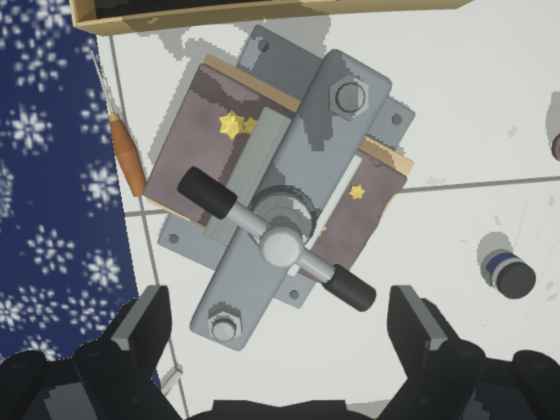

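Close view: brown slab with gold flowers under the press, hub at (281,246), left grip centred about (208,193), right grip about (351,288). This is the right press.

Run:
```python
from h import *
w=cam("wrist")
for z in(.175,.179):
  for uv in [(281,246),(208,193),(351,288)]: print(z,atz(w,uv,z))
rs=[ray(w,(281,246)),ray(cam("side"),(299.7,194)),ray(cam("scene"),(266.5,197.3))]
print(tri(rs))
```

```text
0.175 [0.52462803 0.04965154 0.175     ]
0.175 [0.48493831 0.08054736 0.175     ]
0.175 [0.56606338 0.0228396  0.175     ]
0.179 [0.52460091 0.05125569 0.179     ]
0.179 [0.48570825 0.08153106 0.179     ]
0.179 [0.56520416 0.02498219 0.179     ]
(array([0.52483486, 0.0518579 , 0.17697746]), [np.float64(0.001330677882249733), np.float64(0.0007756866475743481), np.float64(0.0014826310223443543)])
```

>>> servo_tool(delta_pos=[[0,0,0],[0,0,0],[0,0,0],[0.002,0.02,0.001],[0,0,0]], dr=[[0,-10,0],[0,-10,0],[0,-10,0],[0,0,0],[0,0,0]], grip=[1,1,1,1,1])

```text
t: 2.55
tool_pos: [0.5284, 0.0491, 0.2229]
tool_rot: [-1.416, 0.81, -0.809]
contact_force: [0.9, -1.1, -0.3]
opening: 0.085
```

```bash
cat >> h.py <<'E'
AX=np.array([.525,.0518])
def st():
    o=ctrl.get_obs();M=R.from_rotvec(o['tool_rot']).as_matrix()
    phi=np.degrees(np.arctan2(-M[1,2],M[0,2]))
    e=np.array([*(AX-o['tool_pos'][:2]),0]); 
    print("t%.2f"%o['t'],o['tool_pos'].round(4),"phi %.2f"%phi,"q6 %.3f"%o['q'][5],"tool-frame err mm",(M.T@e*1000).round(1),"tilt",(M[:,1]).round(3),"T",o['wrist_torque'].round(3),"F",o['contact_force'].round(2),"e6 %.3f"%o['effort'][5])
E
python3 -c "
from h import *;st();cv2.imwrite('pics/wrist3.png',ctrl.get_image('wrist')[:,:,::-1]);st()"
```

```text
t2.55 [0.5284 0.0491 0.2229] phi -30.44 q6 -0.579 tool-frame err mm [-4.   0.  -1.6] tilt [-0.001 -0.    -1.   ] T [ 0.005  0.014 -0.023] F [ 0.91 -1.14 -0.32] e6 -0.025
t2.60 [0.529  0.0492 0.2243] phi -30.47 q6 -0.579 tool-frame err mm [-4.3 -0.  -2.1] tilt [ 0.001 -0.    -1.   ] T [ 0.009  0.018 -0.007] F [0.15 0.66 0.93] e6 0.010
```

View pics/wrist3.png

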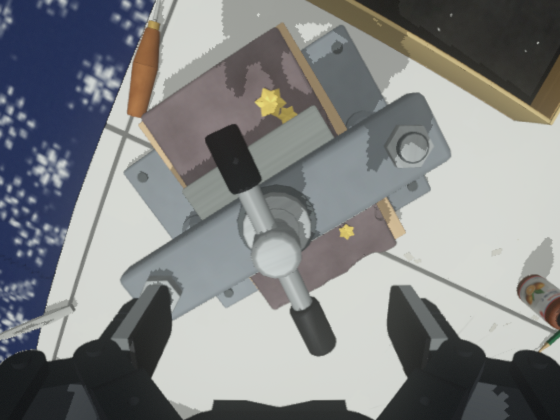

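Hub at (277,254), grips at (233,158) and (314,327). Both fingers clear the bar.

```bash
python3 -c "
from h import *
w=cam('wrist')
for uv in [(277,254),(233,158),(314,327)]: print(atz(w,uv,.177))
st()"
```

```text
[0.52730015 0.05017707 0.177     ]
[0.48500709 0.08155375 0.177     ]
[0.5664776  0.02320537 0.177     ]
t2.60 [0.529  0.0492 0.2243] phi -30.47 q6 -0.579 tool-frame err mm [-4.3 -0.  -2.1] tilt [ 0.001 -0.    -1.   ] T [ 0.009  0.018 -0.007] F [0.15 0.66 0.93] e6 0.010
```

>>> servo_tool(delta_pos=[[-0.004,0.02,-0.0015],[0,0,0]], dr=[[0,0,0],[0,0,0]], grip=[1,1])

```text
t: 2.85
tool_pos: [0.5254, 0.0519, 0.2025]
tool_rot: [-1.414, 0.81, -0.811]
contact_force: [-0.1, 0.3, 0.0]
opening: 0.0853
```

```bash
python3 -c "
from h import *
st()"
```

```text
t2.85 [0.5254 0.0519 0.2025] phi -30.35 q6 -0.572 tool-frame err mm [-0.1 -0.  -0.4] tilt [ 0.001 -0.    -1.   ] T [-0.009  0.017 -0.02 ] F [-0.09  0.31  0.04] e6 0.007
```

>>> servo_tool(delta_pos=[[0,0.02,0.0005],[0,0.019,0],[0,0,0]], dr=[[0,0,0],[0,0,0],[0,0,0]], grip=[1,1,1])

```text
t: 3.22
tool_pos: [0.5254, 0.0523, 0.1602]
tool_rot: [-1.415, 0.811, -0.811]
contact_force: [0.6, 0.6, 0.3]
opening: 0.0855
```

```bash
python3 -c "
from h import *
st();cv2.imwrite('pics/side4.png',cv2.resize(ctrl.get_image('side')[130:300,200:400,::-1],None,fx=4,fy=3.5));cv2.imwrite('pics/wrist4.png',ctrl.get_image('wrist')[:,:,::-1]);st()"
```

```text
t3.23 [0.5254 0.0523 0.1602] phi -30.33 q6 -0.571 tool-frame err mm [ 0.2  0.  -0.6] tilt [-0. -0. -1.] T [-0.036  0.004 -0.015] F [0.55 0.59 0.29] e6 -0.000
t3.33 [0.5266 0.0523 0.1623] phi -30.34 q6 -0.571 tool-frame err mm [-0.4 -0.  -1.6] tilt [ 0.003 -0.    -1.   ] T [-0.019 -0.01   0.001] F [-0.14  0.63  0.68] e6 0.001
```

View pics/side4.png

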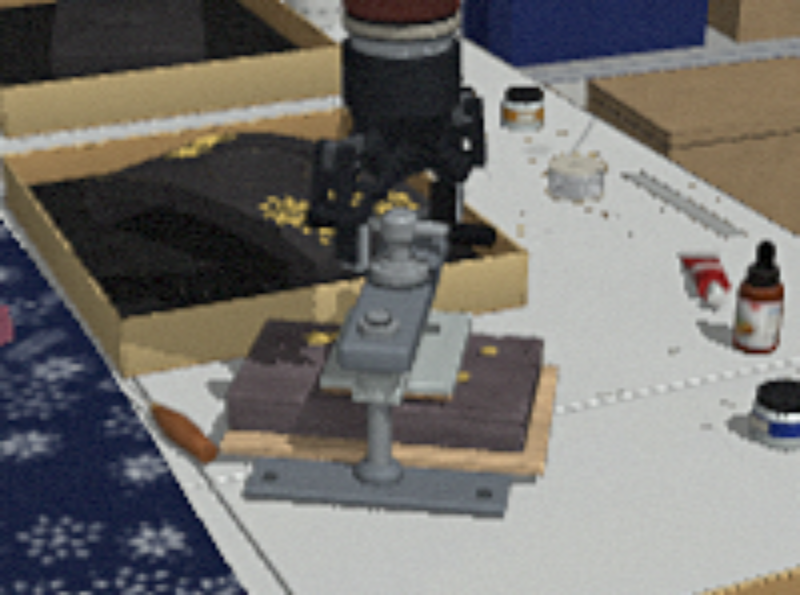

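View pics/wrist4.png

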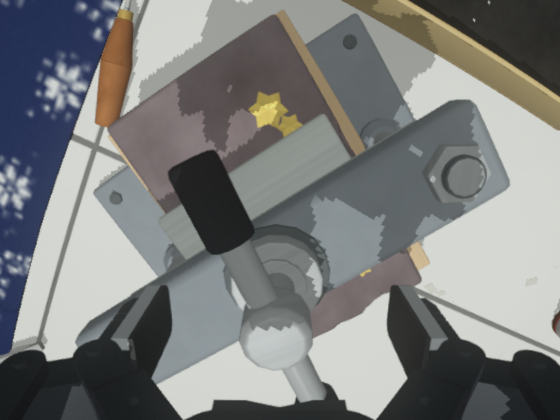

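Fingers straddle the bar at grip height without touching it. Turning clockwise towards contact.

>>> servo_tool(delta_pos=[[0,0,0],[0,0,0],[0,0,0],[0,0,0]], dr=[[0,10,0],[0,10,0],[0,10,0],[0,4,0]], grip=[1,1,1,1])

```text
t: 3.82
tool_pos: [0.5292, 0.0522, 0.1664]
tool_rot: [-1.161, 1.263, -1.276]
contact_force: [-0.3, 1.0, 0.2]
opening: 0.085
```

```bash
python3 -c "
from h import *
st()"
```

```text
t3.83 [0.5292 0.0522 0.1664] phi 4.80 q6 0.042 tool-frame err mm [ 0.7 -0.  -4.2] tilt [ 0.01  -0.001 -1.   ] T [0.015 0.039 0.036] F [-0.32  0.99  0.16] e6 -0.347
```

>>> servo_tool(delta_pos=[[0,0.003,-0.004],[0,0,0]], dr=[[0,0,0],[0,0,0]], grip=[1,1])

```text
t: 4.08
tool_pos: [0.5258, 0.0525, 0.1645]
tool_rot: [-1.16, 1.26, -1.276]
contact_force: [0.0, -0.6, -0.8]
opening: 0.0851
```

```bash
python3 -c "
from h import *
st()"
```

```text
t4.08 [0.5258 0.0525 0.1645] phi 4.70 q6 0.041 tool-frame err mm [ 0.7 -0.  -0.8] tilt [ 0.013 -0.001 -1.   ] T [0.005 0.012 0.012] F [ 0.04 -0.61 -0.8 ] e6 0.011
```

>>> servo_tool(delta_pos=[[0,0.001,-0.001],[0,0,0]], dr=[[-0.7,6,0],[0,6,0]], grip=[1,1])

```text
t: 4.32
tool_pos: [0.5251, 0.0528, 0.1642]
tool_rot: [-1.052, 1.423, -1.423]
contact_force: [-1.4, -2.1, -0.1]
opening: 0.0853
```

```bash
python3 -c "
from h import *
st()"
```

```text
t4.33 [0.5251 0.0528 0.1642] phi 16.91 q6 0.253 tool-frame err mm [ 1.  -0.   0.2] tilt [ 0.002  0.001 -1.   ] T [-0.188  0.227  0.068] F [-1.43 -2.09 -0.12] e6 -0.542
```

>>> servo_tool(delta_pos=[[0,0,0]], dr=[[0,8,0]], grip=[1])

```text
t: 4.45
tool_pos: [0.5249, 0.0527, 0.1642]
tool_rot: [-0.967, 1.524, -1.524]
contact_force: [-0.4, -0.9, -0.2]
opening: 0.0854
```

```bash
python3 -c "
from h import *
st();cv2.imwrite('pics/wrist5.png',ctrl.get_image('wrist')[:,:,::-1]);st()"
```

```text
t4.45 [0.5249 0.0527 0.1642] phi 25.10 q6 0.396 tool-frame err mm [ 0.8 -0.   0.4] tilt [ 0.001  0.001 -1.   ] T [-0.117  0.112  0.062] F [-0.42 -0.9  -0.21] e6 -0.902
t4.50 [0.525  0.0528 0.1642] phi 25.27 q6 0.399 tool-frame err mm [ 0.8 -0.   0.5] tilt [ 0.001  0.001 -1.   ] T [-0.054  0.096  0.007] F [ 1.2   0.09 -0.64] e6 0.314
```

View pics/wrist5.png

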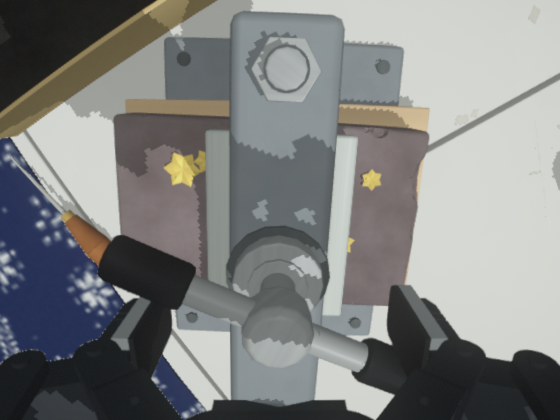

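```bash
python3 -c "
from h import *
w=cam('wrist')
P=[atz(w,uv,.177) for uv in [(148,271),(380,362),(277,328)]];print(P)
d=P[1]-P[0];print(np.degrees(np.arctan2(-d[1],d[0])))
m=ctrl.masks_of('wrist','handle')
for k in m[:1]: print(k['score'],k['extent'])
"
```

```text
[array([0.49347759, 0.09069377, 0.177     ]), array([0.55222183, 0.02132019, 0.177     ]), array([0.52383142, 0.05171974, 0.177     ])]
49.742707251332725
0.9 [96.6, 235.5, 410.2, 395.5]
```

The bar moved with the fingers, from 35° to 50°, so it is still in the stuck phase. Continuing.

>>> servo_tool(delta_pos=[[0,0,0],[0,0,0]], dr=[[0,8,0],[0,8,0]], grip=[1,1])

```text
t: 4.8
tool_pos: [0.5247, 0.0525, 0.1641]
tool_rot: [-0.781, 1.713, -1.713]
contact_force: [-0.4, 0.0, -0.6]
opening: 0.0857
```

```bash
python3 -c "
from h import *
st()"
```

```text
t4.80 [0.5247 0.0525 0.1641] phi 40.94 q6 0.673 tool-frame err mm [ 0.4 -0.   0.7] tilt [ 0.001  0.001 -1.   ] T [-0.051  0.077  0.097] F [-0.4   0.02 -0.59] e6 -0.844
```

>>> servo_tool(delta_pos=[[0,0,0],[0,0,0]], dr=[[0,8,0],[0,8,0]], grip=[1,1])

```text
t: 5.05
tool_pos: [0.5245, 0.0524, 0.1641]
tool_rot: [-0.559, 1.895, -1.895]
contact_force: [-0.9, -0.9, 0.2]
opening: 0.0853
```

```bash
python3 -c "
from h import *
st();cv2.imwrite('pics/wrist6.png',ctrl.get_image('wrist')[:,:,::-1]);st()"
```

```text
t5.05 [0.5245 0.0524 0.1641] phi 57.07 q6 0.954 tool-frame err mm [-0.1  0.   0.8] tilt [ 0.001  0.    -1.   ] T [-0.064  0.128  0.109] F [-0.94 -0.89  0.19] e6 -0.845
t5.10 [0.5245 0.0524 0.1641] phi 57.24 q6 0.957 tool-frame err mm [-0.   0.   0.8] tilt [ 0.001  0.    -1.   ] T [-0.049  0.04   0.003] F [ 0.51  0.02 -0.21] e6 0.335
```

View pics/wrist6.png

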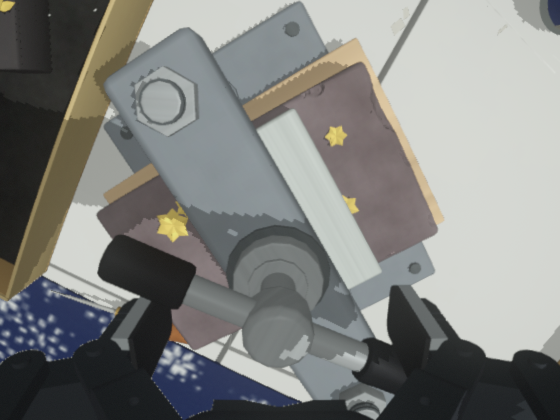

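The bar keeps its place relative to the fingers, so it has turned about 0.80 rad plus its start angle and is free. I'll run it down and check how torque reads during a row.

>>> servo_tool(delta_pos=[[0,0,0.001],[0,0,0]], dr=[[0,5,0],[0,5,0]], grip=[1,1])

```text
t: 5.35
tool_pos: [0.5245, 0.0521, 0.164]
tool_rot: [-0.408, 2.003, -1.999]
contact_force: [0.6, -0.9, 0.5]
opening: 0.0855
```

```bash
python3 -c "
from h import *
st();print(ctrl.get_obs()['dq'][5])
for i in range(3): ctrl.get_image('scene');st();print(ctrl.get_obs()['dq'][5])"
```

```text
t5.35 [0.5245 0.0521 0.164 ] phi 67.00 q6 1.126 tool-frame err mm [-0.4 -0.   0.5] tilt [-0.001  0.001 -1.   ] T [-0.012  0.136  0.092] F [ 0.58 -0.92  0.47] e6 -0.476
0.6722488627406386
t5.40 [0.5245 0.052  0.164 ] phi 67.12 q6 1.128 tool-frame err mm [-0.3 -0.   0.4] tilt [-0.001  0.001 -1.   ] T [0.041 0.092 0.038] F [-0.24 -0.87  0.07] e6 0.247
-0.12212626958403539
t5.45 [0.5246 0.0521 0.1641] phi 66.90 q6 1.124 tool-frame err mm [-0.2 -0.   0.4] tilt [-0.     0.001 -1.   ] T [0.016 0.119 0.03 ] F [-0.44 -0.58  0.08] e6 0.316
-0.03301338586952925
t5.50 [0.5247 0.052  0.164 ] phi 66.87 q6 1.124 tool-frame err mm [-0.2 -0.   0.3] tilt [-0.     0.001 -1.   ] T [0.049 0.13  0.051] F [-0.21  0.79 -0.83] e6 0.098
0.005730424248548463
```

>>> servo_tool(delta_pos=[[0,0,0]], dr=[[0,5,0]], grip=[1])

```text
t: 5.62
tool_pos: [0.5245, 0.0521, 0.164]
tool_rot: [-0.329, 2.051, -2.048]
contact_force: [-0.6, 0.2, 0.3]
opening: 0.0854
```

```bash
python3 -c "
from h import *
st();print(ctrl.get_obs()['dq'][5])
"
```

```text
t5.62 [0.5245 0.0521 0.164 ] phi 71.77 q6 1.209 tool-frame err mm [-0.4 -0.   0.4] tilt [-0.001  0.001 -1.   ] T [-0.013  0.251  0.036] F [-0.61  0.17  0.25] e6 -0.591
0.6735323347764272
```

>>> servo_tool(delta_pos=[[0,0,0],[0,0,0]], dr=[[0,5,0],[0,5,0]], grip=[1,1])

```text
t: 5.88
tool_pos: [0.5243, 0.0521, 0.164]
tool_rot: [-0.158, 2.148, -2.145]
contact_force: [0.1, -0.1, 0.7]
opening: 0.0854
```

```bash
python3 -c "
from h import *
st()"
```

```text
t5.88 [0.5243 0.0521 0.164 ] phi 81.64 q6 1.382 tool-frame err mm [-0.7 -0.   0.4] tilt [-0.001  0.001 -1.   ] T [-0.031  0.135  0.06 ] F [ 0.06 -0.14  0.68] e6 -0.490
```

>>> servo_tool(delta_pos=[[0,0,0],[0,0,0]], dr=[[0,5,0],[0,5,0]], grip=[1,1])

```text
t: 6.12
tool_pos: [0.5241, 0.0522, 0.164]
tool_rot: [-0.027, -2.209, 2.206]
contact_force: [-1.6, 0.2, 0.6]
opening: 0.0855
```

```bash
python3 -c "
from h import *
st()"
```

```text
t6.12 [0.5241 0.0522 0.164 ] phi 91.52 q6 1.554 tool-frame err mm [-0.9 -0.   0.4] tilt [-0.002  0.001 -1.   ] T [0.038 0.177 0.015] F [-1.58  0.2   0.6 ] e6 -0.490
```

>>> servo_tool(delta_pos=[[0,0,0],[0,0,0]], dr=[[0,5,0],[0,5,0]], grip=[1,1])

```text
t: 6.38
tool_pos: [0.524, 0.0523, 0.164]
tool_rot: [-0.209, -2.117, 2.114]
contact_force: [-0.4, -0.7, -1.2]
opening: 0.0856
```

```bash
python3 -c "
from h import *
st()"
```

```text
t6.38 [0.524  0.0523 0.164 ] phi 101.39 q6 1.727 tool-frame err mm [-1.1 -0.   0.3] tilt [-0.002  0.002 -1.   ] T [0.068 0.213 0.124] F [-0.4  -0.65 -1.16] e6 -0.490
```

>>> servo_tool(delta_pos=[[0,0,0],[0,0,0]], dr=[[0,5,0],[0,5,0]], grip=[1,1])

```text
t: 6.62
tool_pos: [0.5239, 0.0524, 0.1641]
tool_rot: [-0.376, -2.019, 2.016]
contact_force: [-0.5, 0.0, 0.2]
opening: 0.0851
```

```bash
python3 -c "
from h import *
st()"
```

```text
t6.62 [0.5239 0.0524 0.1641] phi 111.26 q6 1.899 tool-frame err mm [-1.3 -0.   0.1] tilt [-0.002  0.002 -1.   ] T [0.006 0.15  0.116] F [-0.49  0.04  0.25] e6 -0.490
```

>>> servo_tool(delta_pos=[[0,0,0],[0,0,0]], dr=[[0,5,0],[0,5,0]], grip=[1,1])

```text
t: 6.88
tool_pos: [0.5238, 0.0525, 0.1641]
tool_rot: [-0.53, -1.915, 1.912]
contact_force: [-0.6, 0.9, -0.0]
opening: 0.0853
```

```bash
python3 -c "
from h import *
st()"
```

```text
t6.88 [0.5238 0.0525 0.1641] phi 121.13 q6 2.071 tool-frame err mm [-1.4 -0.  -0.1] tilt [-0.002  0.002 -1.   ] T [0.044 0.103 0.039] F [-0.58  0.89 -0.02] e6 -0.490
```

>>> servo_tool(delta_pos=[[0,0,0],[0,0,0]], dr=[[0,5,0],[0,5,0]], grip=[1,1])

```text
t: 7.12
tool_pos: [0.5237, 0.0526, 0.164]
tool_rot: [-0.672, -1.805, 1.803]
contact_force: [-1.4, 0.0, -0.4]
opening: 0.0856
```

```bash
python3 -c "
from h import *
st()"
```

```text
t7.12 [0.5237 0.0526 0.164 ] phi 131.01 q6 2.244 tool-frame err mm [-1.5 -0.  -0.3] tilt [-0.003  0.002 -1.   ] T [0.05  0.09  0.085] F [-1.37  0.01 -0.4 ] e6 -0.490
```

>>> servo_tool(delta_pos=[[-0.001,0,0],[0,0,0]], dr=[[0,5,0],[0,5,0]], grip=[1,1])

```text
t: 7.38
tool_pos: [0.5241, 0.0525, 0.164]
tool_rot: [-0.799, -1.692, 1.689]
contact_force: [-1.3, 0.9, 0.3]
opening: 0.0856
```

```bash
python3 -c "
from h import *
st()"
```

```text
t7.38 [0.5241 0.0525 0.164 ] phi 140.88 q6 2.415 tool-frame err mm [-1.1 -0.  -0.3] tilt [-0.004  0.004 -1.   ] T [0.16  0.169 0.063] F [-1.25  0.9   0.32] e6 -0.492
```

>>> servo_tool(delta_pos=[[0,0,0],[0,0,0]], dr=[[0,5,0],[0,5,0]], grip=[1,1])

```text
t: 7.62
tool_pos: [0.524, 0.0529, 0.164]
tool_rot: [-0.917, -1.575, 1.571]
contact_force: [-1.2, -0.2, 0.4]
opening: 0.0855
```

```bash
python3 -c "
from h import *
st()"
```

```text
t7.62 [0.524  0.0529 0.164 ] phi 150.75 q6 2.587 tool-frame err mm [-1.5 -0.  -0.4] tilt [-0.004  0.004 -1.   ] T [0.042 0.058 0.095] F [-1.16 -0.24  0.44] e6 -0.490
```

>>> servo_tool(delta_pos=[[0,0,0],[0,0,0]], dr=[[0,5,0],[0,5,0]], grip=[1,1])

```text
t: 7.88
tool_pos: [0.524, 0.0531, 0.1641]
tool_rot: [-1.024, -1.454, 1.451]
contact_force: [-0.5, -0.5, 0.1]
opening: 0.0856
```

```bash
python3 -c "
from h import *
st();cv2.imwrite('pics/wrist7.png',ctrl.get_image('wrist')[:,:,::-1]);st()"
```

```text
t7.88 [0.524  0.0531 0.1641] phi 160.61 q6 2.759 tool-frame err mm [-1.5 -0.  -0.5] tilt [-0.004  0.005 -1.   ] T [0.038 0.067 0.049] F [-0.47 -0.46  0.05] e6 -0.490
t7.92 [0.524 0.053 0.164] phi 160.73 q6 2.761 tool-frame err mm [-1.5 -0.  -0.5] tilt [-0.004  0.005 -1.   ] T [0.043 0.04  0.027] F [-0.11 -0.16 -0.48] e6 0.237
```

View pics/wrist7.png

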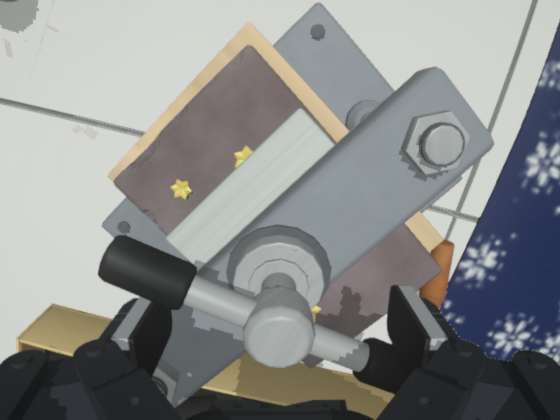

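The bar still leads the fingers by the same angle, so knob is about 2.6–2.8. Torque is still at the free level, so there is no contact yet.

>>> servo_tool(delta_pos=[[-0.001,0,0],[0,0,0]], dr=[[0,5,0],[0,5,0]], grip=[1,1])

```text
t: 8.18
tool_pos: [0.5243, 0.0529, 0.1641]
tool_rot: [-1.119, -1.331, 1.326]
contact_force: [-0.9, 1.2, 0.3]
opening: 0.0856
```

```bash
python3 -c "
from h import *
st()"
```

```text
t8.18 [0.5243 0.0529 0.1641] phi 170.53 q6 2.931 tool-frame err mm [-1.2 -0.  -0.5] tilt [-0.004  0.007 -1.   ] T [0.217 0.075 0.07 ] F [-0.91  1.23  0.34] e6 -0.463
```

>>> servo_tool(delta_pos=[[0,0,0]], dr=[[0,5,0]], grip=[1])

```text
t: 8.3
tool_pos: [0.5244, 0.053, 0.1642]
tool_rot: [-1.163, -1.269, 1.264]
contact_force: [-2.1, -0.0, -1.0]
opening: 0.0855
```

```bash
python3 -c "
from h import *
st()"
```

```text
t8.30 [0.5244 0.053  0.1642] phi 175.43 q6 3.016 tool-frame err mm [-1.3 -0.  -0.5] tilt [-0.003  0.007 -1.   ] T [-0.082  0.003  0.091] F [-2.14 -0.03 -0.97] e6 -0.461
```

q6 is near its limit, so I'll back off, lift, unwind and regrasp half a turn back.

>>> servo_tool(delta_pos=[[0,0,0],[0,0,0],[-0.001,-0.02,0],[0,-0.025,0],[0,0,0]], dr=[[0,-10,0],[0,-10,0],[0,0,0],[0,0,0],[0,-10,0]], grip=[1,1,1,1,1])

```text
t: 8.93
tool_pos: [0.5266, 0.0515, 0.2146]
tool_rot: [-0.843, -1.66, 1.647]
contact_force: [-0.6, 0.2, -0.3]
opening: 0.0853
```

```bash
python3 -c "
from h import *
st();cv2.imwrite('pics/wrist8.png',ctrl.get_image('wrist')[:,:,::-1]);st()"
```

```text
t8.93 [0.5266 0.0515 0.2146] phi 144.11 q6 2.468 tool-frame err mm [ 1.2 -0.   1.1] tilt [ 0.002  0.007 -1.   ] T [-0.019  0.    -0.001] F [-0.56  0.21 -0.27] e6 1.397
t8.97 [0.5262 0.0515 0.2137] phi 143.86 q6 2.463 tool-frame err mm [0.9 0.  0.8] tilt [ 0.001  0.007 -1.   ] T [ 0.02  -0.031 -0.003] F [0.22 0.38 0.46] e6 -0.312
```

View pics/wrist8.png

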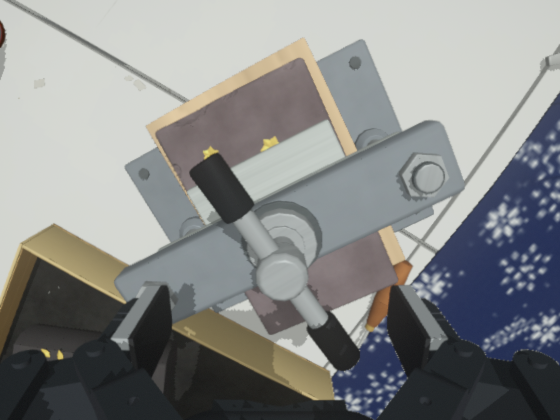

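Fingers are clear of the handle: hub at (282,272), grips at (222,187) and (335,342). Unwinding now.

>>> servo_tool(delta_pos=[[0,0,0],[0,0,0],[0,0,0],[0,0,0],[0,0,0]], dr=[[0,-10,0],[0,-10,0],[0,-10,0],[0,-10,0],[0,-10,0]], grip=[1,1,1,1,1])

```text
t: 9.6
tool_pos: [0.5282, 0.0511, 0.2203]
tool_rot: [-0.069, -2.205, 2.191]
contact_force: [-0.4, 0.4, 0.7]
opening: 0.0857
```

>>> servo_tool(delta_pos=[[0,0,0],[0,0,0],[0,0,0],[0,0,0],[0,0,0]], dr=[[0,-10,0],[0,-10,0],[0,-10,0],[0,-10,0],[0,-10,0]], grip=[1,1,1,1,1])

```text
t: 10.22
tool_pos: [0.5299, 0.0507, 0.2262]
tool_rot: [-0.746, 1.724, -1.725]
contact_force: [0.2, -0.0, -0.0]
opening: 0.0854
```

>>> servo_tool(delta_pos=[[0,0,0],[0,0,0],[0,0,0],[0,0,0],[0,0,0]], dr=[[0,-10,0],[0,-10,0],[0,-10,0],[0,-10,0],[0,-10,0]], grip=[1,1,1,1,1])

```text
t: 10.85
tool_pos: [0.5316, 0.0503, 0.2321]
tool_rot: [-1.256, 1.086, -1.108]
contact_force: [-0.5, 0.4, -0.0]
opening: 0.0855
```

>>> servo_tool(delta_pos=[[0,0,0],[0,0,0],[0,0,0],[0,0,0]], dr=[[0,-10,0],[0,-10,0],[0,-2,0],[0,0,0]], grip=[1,1,1,1])

```text
t: 11.35
tool_pos: [0.5328, 0.05, 0.2367]
tool_rot: [-1.397, 0.79, -0.823]
contact_force: [-0.3, -0.7, -0.6]
opening: 0.085
```

```bash
python3 -c "
from h import *
st();cv2.imwrite('pics/wrist9.png',ctrl.get_image('wrist')[:,:,::-1]);st()"
```

```text
t11.35 [0.5328 0.05   0.2367] phi -30.52 q6 -0.582 tool-frame err mm [-5.5 -0.2 -5.8] tilt [ 0.027  0.005 -1.   ] T [ 0.026  0.015 -0.033] F [-0.27 -0.75 -0.55] e6 -0.078
t11.40 [0.5329 0.05   0.2367] phi -30.54 q6 -0.582 tool-frame err mm [-5.5 -0.2 -5.9] tilt [ 0.027  0.005 -1.   ] T [-0.005 -0.03  -0.003] F [-0.59 -0.79  0.46] e6 -0.005
```

View pics/wrist9.png

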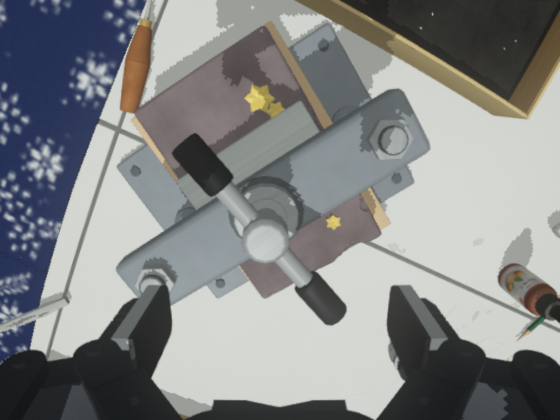

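```bash
cat >> h.py <<'E'
def tiltfix():
    o=ctrl.get_obs();M=R.from_rotvec(o['tool_rot']).as_matrix()
    print("tiltfix deg",np.degrees(M.T@np.cross(M[:,1],[0,0,-1])).round(2))
E
python3 -c "
from h import *
tiltfix()
w=cam('wrist')
P=[atz(w,uv,.177) for uv in [(203,165),(322,297),(266,239)]];print(P)
d=P[1]-P[0];print(np.degrees(np.arctan2(-d[1],d[0])))"
```

```text
tiltfix deg [-1.47  0.    0.53]
[array([0.47868562, 0.0698623 , 0.177     ]), array([0.57087214, 0.03661751, 0.177     ]), array([0.52580383, 0.05132577, 0.177     ])]
19.830589777849294
```

Bar at 19.8°, as expected. Levelling the tool, centring it and descending.

>>> servo_tool(delta_pos=[[-0.0055,0,-0.0055],[0,0.015,0],[0,0,0]], dr=[[-1.5,0,0.5],[0,0,0],[0,0,0]], grip=[1,1,1])

```text
t: 11.78
tool_pos: [0.5246, 0.0521, 0.2206]
tool_rot: [-1.417, 0.812, -0.809]
contact_force: [0.5, 0.8, -0.2]
opening: 0.0856
```

```bash
python3 -c "
from h import *
st();tiltfix()"
```

```text
t11.78 [0.5246 0.0521 0.2206] phi -30.38 q6 -0.572 tool-frame err mm [ 0.5 -0.   0.2] tilt [-0.002 -0.001 -1.   ] T [-0.017  0.007  0.036] F [ 0.5   0.82 -0.21] e6 -0.000
tiltfix deg [ 0.14 -0.   -0.02]
```

>>> servo_tool(delta_pos=[[0.0005,0.02,0],[0,0.02,0],[0,0.014,0],[0,0,0]], dr=[[0,0,0],[0,0,0],[0,0,0],[0,0,0]], grip=[1,1,1,1])

```text
t: 12.28
tool_pos: [0.5235, 0.0515, 0.1609]
tool_rot: [-1.418, 0.815, -0.808]
contact_force: [0.1, 0.3, 0.3]
opening: 0.0854
```

```bash
python3 -c "
from h import *
st();tiltfix()"
```

```text
t12.28 [0.5235 0.0515 0.1609] phi -30.34 q6 -0.572 tool-frame err mm [ 0.6 -0.   1.5] tilt [-0.006 -0.001 -1.   ] T [0.013 0.034 0.017] F [0.07 0.33 0.35] e6 -0.000
tiltfix deg [ 0.31  0.   -0.12]
```

>>> servo_tool(delta_pos=[[0.0005,-0.002,0.0015],[0,0,0]], dr=[[0.3,10,0],[0,10,0]], grip=[1,1])

```text
t: 12.52
tool_pos: [0.5253, 0.0518, 0.1631]
tool_rot: [-1.284, 1.084, -1.082]
contact_force: [1.4, -0.8, 0.5]
opening: 0.0857
```

```bash
python3 -c "
from h import *
st();tiltfix()"
```

```text
t12.53 [0.5253 0.0518 0.1631] phi -9.72 q6 -0.213 tool-frame err mm [-0.   0.  -0.3] tilt [-0.001  0.001 -1.   ] T [ 0.045  0.007 -0.006] F [ 1.44 -0.83  0.53] e6 -1.193
tiltfix deg [ 0.02  0.   -0.08]
```

>>> servo_tool(delta_pos=[[0,0,0],[0,0,0]], dr=[[0,5,0],[0,5,0]], grip=[1,1])

```text
t: 12.78
tool_pos: [0.5258, 0.0522, 0.1639]
tool_rot: [-1.202, 1.218, -1.216]
contact_force: [-0.0, 1.3, -0.7]
opening: 0.0849
```

```bash
python3 -c "
from h import *
st();tiltfix()"
```

```text
t12.78 [0.5258 0.0522 0.1639] phi 0.64 q6 -0.032 tool-frame err mm [ 0.4 -0.  -0.8] tilt [ 0.001  0.002 -1.   ] T [0.099 0.049 0.135] F [-0.03  1.3  -0.73] e6 -0.473
tiltfix deg [-0.03 -0.   -0.13]
```

>>> servo_tool(delta_pos=[[0,0,-0.0005],[0,0,0]], dr=[[0,5,0],[0,5,0]], grip=[1,1])

```text
t: 13.02
tool_pos: [0.5256, 0.0522, 0.1642]
tool_rot: [-1.11, 1.348, -1.347]
contact_force: [0.5, -0.2, -2.0]
opening: 0.085
```

```bash
python3 -c "
from h import *
st()"
```

```text
t13.03 [0.5256 0.0522 0.1642] phi 10.93 q6 0.147 tool-frame err mm [ 0.5 -0.  -0.5] tilt [ 0.002  0.002 -1.   ] T [-0.1    0.019  0.148] F [ 0.46 -0.2  -2.01] e6 -0.436
```

>>> servo_tool(delta_pos=[[0,0,0],[0,0,0]], dr=[[0,5,0],[0,5,0]], grip=[1,1])

```text
t: 13.28
tool_pos: [0.5255, 0.0519, 0.1643]
tool_rot: [-1.009, 1.476, -1.476]
contact_force: [-0.0, -0.6, -1.1]
opening: 0.0856
```

```bash
python3 -c "
from h import *
st()"
```

```text
t13.28 [0.5255 0.0519 0.1643] phi 21.21 q6 0.327 tool-frame err mm [ 0.3 -0.  -0.4] tilt [ 0.001  0.001 -1.   ] T [-0.051  0.112  0.174] F [-0.01 -0.55 -1.08] e6 -0.405
```

Readings at row ends include braking. A slow quasi-static turn should give a cleaner torque.

>>> servo_tool(delta_pos=[[0,0,0],[0,0,0],[0,0,0]], dr=[[0,1,0],[0,1,0],[0,1,0]], grip=[1,1,1])

```text
t: 13.65
tool_pos: [0.5254, 0.0518, 0.1643]
tool_rot: [-0.978, 1.513, -1.513]
contact_force: [0.0, -0.9, -1.5]
opening: 0.0855
```

```bash
python3 -c "
from h import *
st()
for i in range(4): ctrl.get_image('side');st()"
```

```text
t13.65 [0.5254 0.0518 0.1643] phi 24.21 q6 0.379 tool-frame err mm [ 0.2 -0.  -0.3] tilt [ 0.001  0.001 -1.   ] T [-0.029  0.055  0.19 ] F [ 0.01 -0.93 -1.54] e6 0.065
t13.70 [0.5254 0.0518 0.1644] phi 24.24 q6 0.380 tool-frame err mm [ 0.2 -0.  -0.4] tilt [ 0.001  0.001 -1.   ] T [-0.071  0.114  0.171] F [-1.04 -0.38 -2.12] e6 0.178
t13.75 [0.5254 0.0518 0.1644] phi 24.19 q6 0.379 tool-frame err mm [ 0.2 -0.  -0.3] tilt [ 0.001  0.001 -1.   ] T [-0.085  0.039  0.111] F [-0.9   0.25 -1.77] e6 0.185
t13.80 [0.5254 0.0518 0.1644] phi 24.18 q6 0.379 tool-frame err mm [ 0.2 -0.  -0.4] tilt [ 0.001  0.001 -1.   ] T [-0.037  0.032  0.153] F [-0.31 -0.18 -1.95] e6 0.140
t13.85 [0.5254 0.0518 0.1644] phi 24.18 q6 0.379 tool-frame err mm [ 0.2 -0.  -0.4] tilt [ 0.001  0.001 -1.   ] T [-0.041  0.046  0.081] F [-0.02 -0.92 -0.68] e6 0.128
```

>>> servo_tool(delta_pos=[[0,0,0],[0,0,0]], dr=[[0,1,0],[0,1,0]], grip=[1,1])

```text
t: 14.1
tool_pos: [0.5254, 0.0518, 0.1644]
tool_rot: [-0.955, 1.538, -1.538]
contact_force: [-1.4, 0.0, -2.2]
opening: 0.0853
```

```bash
python3 -c "
from h import *
st()"
```

```text
t14.10 [0.5254 0.0518 0.1644] phi 26.28 q6 0.415 tool-frame err mm [ 0.2 -0.  -0.3] tilt [ 0.001  0.001 -1.   ] T [-0.049  0.084  0.183] F [-1.45  0.01 -2.17] e6 0.057
```

>>> servo_tool(delta_pos=[[0,0,0]], dr=[[0,1,0]], grip=[1])

```text
t: 14.22
tool_pos: [0.5253, 0.0518, 0.1644]
tool_rot: [-0.943, 1.551, -1.551]
contact_force: [-1.3, -0.3, -1.9]
opening: 0.0855
```

```bash
python3 -c "
from h import *
st()"
```

```text
t14.22 [0.5253 0.0518 0.1644] phi 27.35 q6 0.434 tool-frame err mm [ 0.1 -0.  -0.3] tilt [ 0.001  0.001 -1.   ] T [-0.063  0.094  0.197] F [-1.3  -0.31 -1.92] e6 0.073
```

>>> servo_tool(delta_pos=[[0,0,0]], dr=[[0,1,0]], grip=[1])

```text
t: 14.35
tool_pos: [0.5253, 0.0518, 0.1644]
tool_rot: [-0.931, 1.564, -1.564]
contact_force: [-0.8, -1.4, -1.3]
opening: 0.0852
```

```bash
python3 -c "
from h import *
st()"
```

```text
t14.35 [0.5253 0.0518 0.1644] phi 28.42 q6 0.453 tool-frame err mm [ 0.1 -0.  -0.3] tilt [ 0.001  0.001 -1.   ] T [-0.106  0.035  0.148] F [-0.81 -1.44 -1.29] e6 0.064
```

>>> servo_tool(delta_pos=[[0,0,0]], dr=[[0,1,0]], grip=[1])

```text
t: 14.48
tool_pos: [0.5253, 0.0517, 0.1644]
tool_rot: [-0.919, 1.577, -1.577]
contact_force: [-0.2, -0.2, -1.0]
opening: 0.0855
```

```bash
python3 -c "
from h import *
st()"
```

```text
t14.47 [0.5253 0.0517 0.1644] phi 29.49 q6 0.471 tool-frame err mm [ 0.1 -0.  -0.3] tilt [ 0.001  0.001 -1.   ] T [-0.075  0.133  0.215] F [-0.18 -0.2  -0.96] e6 0.071
```

```bash
python3 -c "
from h import *
st();cv2.imwrite('pics/wrist10.png',ctrl.get_image('wrist')[:,:,::-1]);st()"
```

```text
t14.47 [0.5253 0.0517 0.1644] phi 29.49 q6 0.471 tool-frame err mm [ 0.1 -0.  -0.3] tilt [ 0.001  0.001 -1.   ] T [-0.075  0.133  0.215] F [-0.18 -0.2  -0.96] e6 0.071
t14.53 [0.5253 0.0517 0.1644] phi 29.50 q6 0.472 tool-frame err mm [ 0.1 -0.  -0.3] tilt [ 0.001  0.001 -1.   ] T [-0.09   0.067  0.111] F [-0.24 -1.15 -1.05] e6 0.197
```

View pics/wrist10.png

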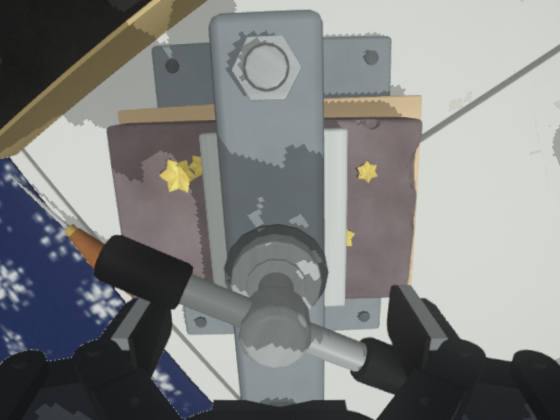

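The bar still moves with the fingers. Torque readings near contact disagree: Tz rises slower than 0.4 N m/rad, while e6 suggests contact before φ≈175°. I'll back the handle off about 60° and repeat the approach from a centred pose to find the contact angle cleanly.

>>> servo_tool(delta_pos=[[0,0,0],[0,0.001,0],[0,0.001,0],[0,0.001,0],[0,0.001,0]], dr=[[0,-10,0],[0,-10,0],[0,-10,0],[0,-10,0],[0,-10,0]], grip=[1,1,1,1,1])

```text
t: 15.15
tool_pos: [0.5279, 0.0521, 0.1632]
tool_rot: [-1.36, 0.918, -0.927]
contact_force: [0.2, 0.0, -0.2]
opening: 0.0856
```

```bash
python3 -c "
from h import *
st();tiltfix()"
```

```text
t15.15 [0.5279 0.0521 0.1632] phi -21.88 q6 -0.426 tool-frame err mm [-0.8 -0.  -2.8] tilt [ 0.008  0.002 -1.   ] T [0.01  0.009 0.015] F [ 0.25  0.   -0.16] e6 1.184
tiltfix deg [-0.47 -0.    0.06]
```

>>> servo_tool(delta_pos=[[-0.001,0,-0.003],[0,0.001,0],[0,0.001,0],[0,0.001,0],[0,0.001,0]], dr=[[-0.5,-10,0],[0,-10,0],[0,-10,0],[0,-10,0],[0,-10,0]], grip=[1,1,1,1,1])

```text
t: 15.78
tool_pos: [0.5275, 0.0523, 0.1622]
tool_rot: [-1.558, 0.222, -0.234]
contact_force: [0.3, -0.5, 0.1]
opening: 0.0855
```

```bash
python3 -c "
from h import *
st();tiltfix()"
```

```text
t15.78 [0.5275 0.0523 0.1622] phi -73.34 q6 -1.322 tool-frame err mm [-2.3 -0.  -1.2] tilt [ 0.008 -0.    -1.   ] T [-0.001  0.035  0.007] F [ 0.33 -0.52  0.06] e6 1.184
tiltfix deg [-0.11 -0.    0.44]
```

>>> servo_tool(delta_pos=[[-0.002,0,-0.001],[0,0.0005,0],[0,0,0],[0,0,0]], dr=[[-0.1,-10,0.5],[0,-10,0],[0,-5,0],[0,-5,0]], grip=[1,1,1,1])

```text
t: 16.27
tool_pos: [0.5265, 0.0521, 0.1634]
tool_rot: [-1.561, -0.196, 0.193]
contact_force: [-2.3, -1.0, -1.2]
opening: 0.0853
```

```bash
python3 -c "
from h import *
st();tiltfix()"
```

```text
t16.27 [0.5265 0.0521 0.1634] phi -104.18 q6 -1.861 tool-frame err mm [-1.5 -0.   0. ] tilt [ 0.002  0.001 -1.   ] T [-0.088  0.415 -0.132] F [-2.31 -0.98 -1.16] e6 0.478
tiltfix deg [-0.02 -0.    0.13]
```

>>> servo_tool(delta_pos=[[0,0,0],[0,0,0]], dr=[[0,-5,0],[0,-5,0]], grip=[1,1])

```text
t: 16.52
tool_pos: [0.5259, 0.0519, 0.1633]
tool_rot: [-1.544, -0.334, 0.334]
contact_force: [-1.4, -1.8, -0.6]
opening: 0.0853
```

```bash
python3 -c "
from h import *
st();tiltfix()"
```

```text
t16.52 [0.5259 0.0519 0.1633] phi -114.39 q6 -2.040 tool-frame err mm [-0.8 -0.   0.2] tilt [ 0.     0.001 -1.   ] T [-0.121  0.18  -0.081] F [-1.4  -1.82 -0.65] e6 0.497
tiltfix deg [-0.04 -0.    0.02]
```

>>> servo_tool(delta_pos=[[0,0,0],[0,0,0]], dr=[[0,-5,0],[0,-5,0]], grip=[1,1])

```text
t: 16.77
tool_pos: [0.5259, 0.052, 0.1633]
tool_rot: [-1.517, -0.473, 0.472]
contact_force: [-0.9, -0.1, -0.3]
opening: 0.0856
```

```bash
python3 -c "
from h import *
st();tiltfix()"
```

```text
t16.77 [0.5259 0.052  0.1633] phi -124.60 q6 -2.218 tool-frame err mm [-0.9 -0.   0.3] tilt [ 0.     0.002 -1.   ] T [ 0.05  -0.036 -0.095] F [-0.9  -0.09 -0.31] e6 0.495
tiltfix deg [-0.06  0.    0.06]
```

>>> servo_tool(delta_pos=[[0,0,0],[0,0,0]], dr=[[0,-5,0],[0,-5,0]], grip=[1,1])

```text
t: 17.02
tool_pos: [0.5262, 0.0523, 0.1634]
tool_rot: [-1.481, -0.613, 0.61]
contact_force: [-0.1, -0.8, -0.8]
opening: 0.0854
```

```bash
python3 -c "
from h import *
st();tiltfix()"
```

```text
t17.02 [0.5262 0.0523 0.1634] phi -134.81 q6 -2.397 tool-frame err mm [-1.2 -0.   0.5] tilt [ 0.001  0.003 -1.   ] T [-0.035  0.023 -0.091] F [-0.1  -0.8  -0.77] e6 0.501
tiltfix deg [-0.06 -0.    0.15]
```

>>> servo_tool(delta_pos=[[-0.001,0,0],[0,0,0],[0,0,0],[0,0,0],[0,0,0]], dr=[[0,-5,0],[0,-5,0],[0,-5,0],[0,-5,0],[0,-5,0]], grip=[1,1,1,1,1])

```text
t: 17.65
tool_pos: [0.5264, 0.0532, 0.1638]
tool_rot: [-1.348, -0.958, 0.946]
contact_force: [-0.1, -0.2, -0.6]
opening: 0.0852
```

```bash
python3 -c "
from h import *
st();tiltfix()"
```

```text
t17.65 [0.5264 0.0532 0.1638] phi -160.34 q6 -2.844 tool-frame err mm [-1.8 -0.   0.8] tilt [ 0.004  0.007 -1.   ] T [-0.003  0.112 -0.11 ] F [-0.1  -0.17 -0.59] e6 0.490
tiltfix deg [0.07 0.   0.48]
```

>>> servo_tool(delta_pos=[[-0.002,0,0.001],[0,-0.0005,0],[0,-0.0005,0],[0,-0.0005,0],[0,-0.0005,0]], dr=[[0,10,0.5],[0,10,0],[0,10,0],[0,10,0],[0,10,0]], grip=[1,1,1,1,1])

```text
t: 18.27
tool_pos: [0.5272, 0.052, 0.1685]
tool_rot: [-1.556, -0.259, 0.248]
contact_force: [-0.5, -0.1, -0.1]
opening: 0.0855
```

```bash
python3 -c "
from h import *
st();tiltfix()"
```

```text
t18.27 [0.5272 0.052  0.1685] phi -108.50 q6 -1.937 tool-frame err mm [-2.1 -0.   0.5] tilt [ 0.007  0.001 -1.   ] T [0.003 0.065 0.021] F [-0.49 -0.14 -0.1 ] e6 -1.194
tiltfix deg [0.08 0.   0.41]
```

>>> servo_tool(delta_pos=[[-0.002,0.004,0.001],[0,0.001,0],[0,0.001,0],[0,0.001,0],[0,0.001,0]], dr=[[0,10,0.4],[0,10,0],[0,10,0],[0,10,0],[0,10,0]], grip=[1,1,1,1,1])

```text
t: 18.9
tool_pos: [0.5279, 0.0527, 0.1637]
tool_rot: [-1.519, 0.451, -0.463]
contact_force: [0.7, 0.1, 0.0]
opening: 0.0852
```

```bash
python3 -c "
from h import *
st();tiltfix()"
```

```text
t18.90 [0.5279 0.0527 0.1637] phi -56.55 q6 -1.029 tool-frame err mm [-1.9 -0.  -2.3] tilt [ 0.009  0.001 -1.   ] T [-0.001 -0.012  0.01 ] F [0.67 0.07 0.03] e6 -1.194
tiltfix deg [-0.31  0.    0.38]
```

>>> servo_tool(delta_pos=[[-0.002,0.001,-0.002],[0,0,0],[0,0,0]], dr=[[-0.3,8,0.4],[0,5,0],[0,5,0]], grip=[1,1,1])

```text
t: 19.27
tool_pos: [0.5266, 0.0523, 0.1643]
tool_rot: [-1.448, 0.709, -0.713]
contact_force: [-0.3, 1.0, -0.0]
opening: 0.0853
```

```bash
python3 -c "
from h import *
st();tiltfix()"
```

```text
t19.27 [0.5266 0.0523 0.1643] phi -37.76 q6 -0.702 tool-frame err mm [-0.6 -0.  -1.6] tilt [ 0.004  0.002 -1.   ] T [ 0.053 -0.002  0.039] F [-0.32  0.97 -0.02] e6 -0.598
tiltfix deg [-0.25 -0.    0.05]
```

>>> servo_tool(delta_pos=[[0,0,0],[0,0,0]], dr=[[0,5,0],[0,5,0]], grip=[1,1])

```text
t: 19.52
tool_pos: [0.5274, 0.0528, 0.1653]
tool_rot: [-1.392, 0.847, -0.853]
contact_force: [-0.9, 1.7, -0.9]
opening: 0.0856
```

```bash
python3 -c "
from h import *
st();tiltfix()"
```

```text
t19.52 [0.5274 0.0528 0.1653] phi -27.33 q6 -0.520 tool-frame err mm [-0.2 -0.  -2.6] tilt [ 0.006  0.003 -1.   ] T [0.174 0.144 0.103] F [-0.87  1.73 -0.9 ] e6 -0.523
tiltfix deg [-0.4   0.   -0.01]
```

>>> servo_tool(delta_pos=[[0,0,0]], dr=[[0,5,0]], grip=[1])

```text
t: 19.65
tool_pos: [0.5275, 0.0529, 0.1655]
tool_rot: [-1.361, 0.917, -0.922]
contact_force: [-0.2, -0.2, -0.8]
opening: 0.0855
```

```bash
python3 -c "
from h import *
st();tiltfix()"
```

```text
t19.65 [0.5275 0.0529 0.1655] phi -22.13 q6 -0.430 tool-frame err mm [ 0.1 -0.  -2.7] tilt [ 0.006  0.004 -1.   ] T [-0.078  0.079  0.046] F [-0.17 -0.19 -0.75] e6 -0.519
tiltfix deg [-0.42 -0.   -0.06]
```

>>> servo_tool(delta_pos=[[0,0,0]], dr=[[0,5,0]], grip=[1])

```text
t: 19.77
tool_pos: [0.5275, 0.0528, 0.1655]
tool_rot: [-1.328, 0.985, -0.991]
contact_force: [-1.7, -1.3, -1.0]
opening: 0.0855
```

```bash
python3 -c "
from h import *
st();tiltfix()"
```

```text
t19.77 [0.5275 0.0528 0.1655] phi -16.93 q6 -0.339 tool-frame err mm [ 0.3 -0.  -2.7] tilt [ 0.006  0.003 -1.   ] T [-0.168  0.095  0.137] F [-1.65 -1.27 -0.98] e6 -0.516
tiltfix deg [-0.41 -0.   -0.08]
```

>>> servo_tool(delta_pos=[[0,0,0]], dr=[[0,5,0]], grip=[1])

```text
t: 19.9
tool_pos: [0.5275, 0.0526, 0.1655]
tool_rot: [-1.293, 1.053, -1.059]
contact_force: [-0.3, -2.5, -1.3]
opening: 0.0852
```

```bash
python3 -c "
from h import *
st();tiltfix()"
```

```text
t19.90 [0.5275 0.0526 0.1655] phi -11.73 q6 -0.248 tool-frame err mm [ 0.2 -0.  -2.6] tilt [ 0.006  0.003 -1.   ] T [-0.242  0.134  0.104] F [-0.27 -2.51 -1.31] e6 -0.503
tiltfix deg [-0.39 -0.   -0.08]
```

>>> servo_tool(delta_pos=[[0,0,0]], dr=[[0,5,0]], grip=[1])

```text
t: 20.02
tool_pos: [0.5274, 0.0522, 0.1655]
tool_rot: [-1.255, 1.121, -1.127]
contact_force: [-2.3, -2.4, -0.6]
opening: 0.0852
```

```bash
python3 -c "
from h import *
st();tiltfix()"
```

```text
t20.02 [0.5274 0.0522 0.1655] phi -6.53 q6 -0.157 tool-frame err mm [ 0.2 -0.  -2.4] tilt [ 0.006  0.002 -1.   ] T [-0.244  0.164  0.122] F [-2.33 -2.36 -0.6 ] e6 -0.491
tiltfix deg [-0.36 -0.   -0.07]
```

The repeat pass is clear: e6 is −0.598 in air, about −0.517 turning free (the 0.08 N m drag), and starts rising at φ≈−16°. That puts platen contact there. 0.3–0.32 N m at 0.4 N m/rad is about 33° further, so the target is φ≈+17.5°.

>>> servo_tool(delta_pos=[[0,0,-0.001],[0,0,0],[0,0,0],[0,0,0]], dr=[[0,5,0],[0,5,0],[0,5,0],[0,5,0]], grip=[1,1,1,1])

```text
t: 20.52
tool_pos: [0.5268, 0.0513, 0.166]
tool_rot: [-1.075, 1.385, -1.393]
contact_force: [-1.7, -1.1, -0.9]
opening: 0.0851
```

```bash
python3 -c "
from h import *
st();tiltfix()"
```

```text
t20.52 [0.5268 0.0513 0.166 ] phi 14.26 q6 0.205 tool-frame err mm [-0.1 -0.  -1.9] tilt [ 0.007  0.    -1.   ] T [-0.111  0.218  0.147] F [-1.71 -1.12 -0.92] e6 -0.426
tiltfix deg [-0.4  -0.   -0.11]
```

>>> servo_tool(delta_pos=[[0,0,0],[0,0,0]], dr=[[0,3,0],[0,0,0]], grip=[1,1])

```text
t: 20.78
tool_pos: [0.5266, 0.0511, 0.1661]
tool_rot: [-1.044, 1.424, -1.432]
contact_force: [-1.2, -0.7, -0.8]
opening: 0.0851
```

```bash
python3 -c "
from h import *
st();
for i in range(10): ctrl.get_image('side');st()"
```

```text
t20.77 [0.5266 0.0511 0.1661] phi 17.39 q6 0.259 tool-frame err mm [-0.2 -0.  -1.8] tilt [ 0.007 -0.    -1.   ] T [-0.055  0.153  0.057] F [-1.16 -0.74 -0.83] e6 0.151
t20.82 [0.5267 0.0511 0.1661] phi 17.37 q6 0.259 tool-frame err mm [-0.2 -0.  -1.8] tilt [ 0.007 -0.    -1.   ] T [-0.084  0.139  0.076] F [-0.83 -0.28 -1.03] e6 0.091
t20.88 [0.5267 0.0511 0.1661] phi 17.37 q6 0.259 tool-frame err mm [-0.1 -0.  -1.8] tilt [ 0.007 -0.    -1.   ] T [-0.063  0.127  0.047] F [-1.02 -0.59 -0.64] e6 0.072
t20.93 [0.5267 0.0511 0.1661] phi 17.37 q6 0.259 tool-frame err mm [-0.2 -0.  -1.8] tilt [ 0.007 -0.    -1.   ] T [-0.082  0.148  0.047] F [-0.93 -0.21 -0.73] e6 0.063
t20.98 [0.5267 0.0511 0.1661] phi 17.37 q6 0.259 tool-frame err mm [-0.1 -0.  -1.8] tilt [ 0.007 -0.    -1.   ] T [-0.067  0.149  0.114] F [-1.05 -0.47 -1.15] e6 0.061
t21.02 [0.5267 0.0511 0.1661] phi 17.38 q6 0.259 tool-frame err mm [-0.1 -0.  -1.8] tilt [ 0.007 -0.    -1.   ] T [-0.104  0.176  0.059] F [-1.71 -0.85 -0.8 ] e6 0.062
t21.07 [0.5267 0.0511 0.1661] phi 17.38 q6 0.259 tool-frame err mm [-0.2 -0.  -1.8] tilt [ 0.007 -0.    -1.   ] T [-0.141  0.178  0.067] F [-0.9  -0.42 -0.7 ] e6 0.063
t21.12 [0.5267 0.0511 0.1661] phi 17.39 q6 0.259 tool-frame err mm [-0.2 -0.  -1.8] tilt [ 0.007 -0.    -1.   ] T [-0.053  0.111  0.169] F [-1.68 -0.3  -0.01] e6 0.064
t21.18 [0.5267 0.0511 0.1661] phi 17.39 q6 0.259 tool-frame err mm [-0.2 -0.  -1.8] tilt [ 0.007 -0.    -1.   ] T [-0.052  0.176  0.065] F [-1.65 -0.2  -0.64] e6 0.065
t21.23 [0.5266 0.0511 0.1661] phi 17.39 q6 0.259 tool-frame err mm [-0.2 -0.  -1.8] tilt [ 0.007 -0.    -1.   ] T [-0.064  0.169  0.091] F [-0.77 -1.49 -0.53] e6 0.066
t21.27 [0.5267 0.0511 0.1661] phi 17.39 q6 0.259 tool-frame err mm [-0.2 -0.  -1.8] tilt [ 0.007 -0.    -1.   ] T [-0.113  0.142  0.06 ] F [-0.61 -0.26 -0.62] e6 0.067
```

Torque readings again give about half the nominal slope. As a check with the fingers moving faster, I'll back them off (the handle stays) and push a few degrees at higher speed.

>>> servo_tool(delta_pos=[[0,0,0],[0,0.002,-0.002],[0,0,0]], dr=[[0,-10,0],[-0.4,-8.5,0],[0,0,0]], grip=[1,1,1])

```text
t: 21.65
tool_pos: [0.5261, 0.0517, 0.1653]
tool_rot: [-1.218, 1.187, -1.19]
contact_force: [0.7, 0.7, -0.1]
opening: 0.0856
```

```bash
python3 -c "
from h import *
st();tiltfix()
for i in range(3): ctrl.get_image('side');st()"
```

```text
t21.65 [0.5261 0.0517 0.1653] phi -1.57 q6 -0.071 tool-frame err mm [-0.2 -0.  -1.1] tilt [ 0.004  0.001 -1.   ] T [-0.059  0.037 -0.002] F [ 0.72  0.67 -0.11] e6 -0.266
tiltfix deg [-0.22 -0.   -0.06]
t21.70 [0.5262 0.0516 0.1654] phi -1.53 q6 -0.071 tool-frame err mm [-0.2 -0.  -1.2] tilt [ 0.004  0.001 -1.   ] T [-0.066 -0.026  0.029] F [0.03 0.2  0.37] e6 -0.079
t21.75 [0.5262 0.0516 0.1654] phi -1.53 q6 -0.071 tool-frame err mm [-0.2 -0.  -1.2] tilt [ 0.004  0.001 -1.   ] T [0.033 0.065 0.031] F [ 0.05  0.96 -0.6 ] e6 -0.023
t21.80 [0.5261 0.0516 0.1653] phi -1.55 q6 -0.071 tool-frame err mm [-0.2 -0.  -1.1] tilt [ 0.004  0.001 -1.   ] T [-0.076  0.027 -0.011] F [0.19 0.37 1.02] e6 0.004
```

>>> servo_tool(delta_pos=[[0,0,0],[0,0,0]], dr=[[0,10,0],[0,10,0]], grip=[1,1])

```text
t: 22.05
tool_pos: [0.5263, 0.0515, 0.1657]
tool_rot: [-1.027, 1.449, -1.453]
contact_force: [-1.6, -1.3, 0.3]
opening: 0.0852
```

```bash
python3 -c "
from h import *
st();print(ctrl.get_obs()['dq'][5])
for i in range(3): ctrl.get_image('side');st()"
```

```text
t22.05 [0.5263 0.0515 0.1657] phi 19.23 q6 0.292 tool-frame err mm [ 0.1 -0.  -1.4] tilt [ 0.004  0.001 -1.   ] T [-0.333  0.198  0.168] F [-1.63 -1.26  0.3 ] e6 -1.003
1.424112253479799
t22.10 [0.5263 0.0514 0.1657] phi 19.44 q6 0.295 tool-frame err mm [ 0.  -0.  -1.3] tilt [ 0.004  0.    -1.   ] T [-0.063  0.023  0.003] F [-0.42 -1.2   0.02] e6 0.397
t22.15 [0.5264 0.0516 0.1657] phi 18.87 q6 0.285 tool-frame err mm [ 0.2 -0.  -1.4] tilt [ 0.005  0.001 -1.   ] T [ 0.008 -0.033  0.02 ] F [-0.08 -0.22 -0.09] e6 0.641
t22.20 [0.5264 0.0517 0.1657] phi 18.72 q6 0.283 tool-frame err mm [ 0.3 -0.  -1.4] tilt [ 0.005  0.001 -1.   ] T [ 0.015 -0.014  0.026] F [-0.52 -0.53  0.01] e6 0.190
```

Readings hardly depend on speed (about 0.17–0.19 N m at φ=19°), while the angle past contact gives 0.32 N m. At φ≈26° both are within or at the edge of the 0.22–0.43 window: 0.36–0.38 by angle, about 0.22 by sensors. I'll stop there.

>>> servo_tool(delta_pos=[[0,0,0],[0,0,0]], dr=[[0,3,0],[0,3,0]], grip=[1,1])

```text
t: 22.45
tool_pos: [0.5261, 0.0511, 0.1657]
tool_rot: [-0.972, 1.515, -1.519]
contact_force: [-0.6, -1.0, 1.5]
opening: 0.0855
```

```bash
python3 -c "
from h import *
st()"
```

```text
t22.45 [0.5261 0.0511 0.1657] phi 24.56 q6 0.385 tool-frame err mm [-0.2 -0.  -1.3] tilt [ 0.004 -0.    -1.   ] T [-0.088  0.137  0.179] F [-0.59 -0.98  1.48] e6 -0.140
```

>>> servo_tool(delta_pos=[[0,0,0]], dr=[[0,1,0]], grip=[1])

```text
t: 22.58
tool_pos: [0.526, 0.0511, 0.1657]
tool_rot: [-0.962, 1.526, -1.53]
contact_force: [-0.4, -0.1, 1.1]
opening: 0.0856
```

```bash
python3 -c "
from h import *
st()
for i in range(12):
    ctrl.get_image('side')
    if i%3==2: st()"
```

```text
t22.57 [0.526  0.0511 0.1657] phi 25.46 q6 0.400 tool-frame err mm [-0.2 -0.  -1.2] tilt [ 0.003 -0.    -1.   ] T [-0.051  0.105  0.166] F [-0.45 -0.07  1.11] e6 0.142
t22.73 [0.5261 0.0511 0.1657] phi 25.48 q6 0.401 tool-frame err mm [-0.2 -0.  -1.3] tilt [ 0.004 -0.    -1.   ] T [-0.138  0.15   0.138] F [-1.59 -0.44  0.23] e6 0.168
t22.88 [0.5261 0.0511 0.1657] phi 25.52 q6 0.401 tool-frame err mm [-0.2 -0.  -1.3] tilt [ 0.004 -0.    -1.   ] T [-0.068  0.223  0.146] F [-0.93 -0.92 -0.44] e6 0.174
t23.02 [0.5261 0.0511 0.1657] phi 25.54 q6 0.402 tool-frame err mm [-0.2 -0.  -1.3] tilt [ 0.004 -0.    -1.   ] T [-0.107  0.192  0.166] F [-0.93 -1.12  0.13] e6 0.177
t23.18 [0.526  0.0511 0.1657] phi 25.55 q6 0.402 tool-frame err mm [-0.2 -0.  -1.2] tilt [ 0.004 -0.    -1.   ] T [-0.107  0.192  0.158] F [-1.49 -0.63  1.49] e6 0.179
```

Sensors now give 0.22–0.26 N m turning, and the angle gives about 0.37. Releasing the handle: back off, then lift.

>>> servo_tool(delta_pos=[[0,0,0],[0,0,0],[0,-0.025,0],[0,-0.03,0],[0,-0.03,0]], dr=[[0,-10,0],[0,-10,0],[0,0,0],[0,0,0],[0,0,0]], grip=[1,1,1,1,1])

```text
t: 23.8
tool_pos: [0.5247, 0.0521, 0.249]
tool_rot: [-1.165, 1.275, -1.27]
contact_force: [0.4, -0.1, 0.2]
opening: 0.0853
```

>>> servo_tool(delta_pos=[[0,0,0],[0,0,0]], dr=[[0,0,0],[0,0,0]], grip=[1,1])

```text
t: 24.05
tool_pos: [0.526, 0.0523, 0.251]
tool_rot: [-1.16, 1.272, -1.272]
contact_force: [-1.4, 1.4, -0.3]
opening: 0.0854
```

```bash
python3 -c "
from h import *
st();cv2.imwrite('pics/wrist11.png',ctrl.get_image('wrist')[:,:,::-1]);cv2.imwrite('pics/side11.png',ctrl.get_image('side')[:,:,::-1]);st()"
```

```text
t24.05 [0.526  0.0523 0.251 ] phi 5.00 q6 0.043 tool-frame err mm [ 0.6 -0.  -1. ] tilt [ 0.005  0.004 -1.   ] T [-0.014  0.021  0.043] F [-1.41  1.45 -0.31] e6 -0.000
t24.15 [0.526  0.0522 0.2509] phi 5.00 q6 0.043 tool-frame err mm [ 0.5 -0.  -0.9] tilt [ 0.004  0.004 -1.   ] T [0.018 0.015 0.011] F [1.56 0.07 0.49] e6 0.002
```

View pics/wrist11.png

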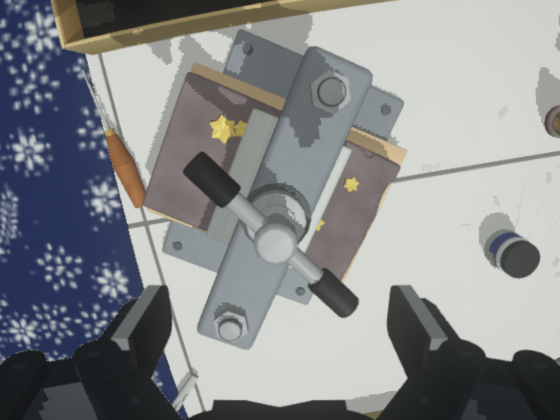

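View pics/side11.png

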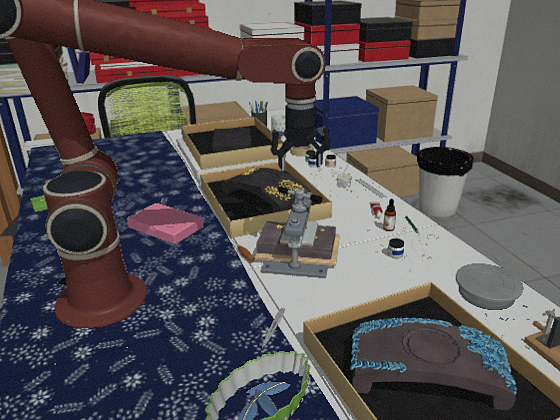

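```bash
python3 -c "
from h import *
w=cam('wrist')
P=[atz(w,uv,.177) for uv in [(212,179),(335,293),(275,238)]];print(P)
d=P[1]-P[0];print(np.degrees(np.arctan2(-d[1],d[0])))"
```

```text
[array([0.49288559, 0.09032976, 0.177     ]), array([0.55712881, 0.01454195, 0.177     ]), array([0.52417545, 0.05307919, 0.177     ])]
49.71298235544914
```

The handle stayed at 49.7°, about 0.72 rad past contact. The slab, jar, awl and tweezers look unmoved and the gripper is clear.

```bash
python3 -c "
from station import ctrl
print(ctrl.finish_job())"
```

```text
the job is handed in; nothing more can be done
None
```

I broke the T-handle loose and ran the platen down onto the slab. I then snugged it, let go and handed the job in at about 24 s. I could not settle the final clamping torque with certainty.

**What I did:** The open fingers straddled the two grips and turned them clockwise, with one regrasp at the wrist joint's limit. The platen then passed contact by about 0.8 rad, with torque readings that disagreed. So I backed the handle off about 60° and repeated the approach to find the contact angle before the final snugging.

**Last checks:**
- **Handle:** it stayed where I left it after release. It sits about 0.72 rad past the contact angle I measured. The gripper is clear, 75 mm above the handle.
- **Slab and bystanders:** the slab, jar, awl and tweezers look unmoved in the last pictures. I did not measure their positions numerically.

**What disagreed:**
- **Snugging torque:** the angle past contact, at the stated 0.4 N m/rad, gives about 0.37 N m (roughly 40 N). The wrist torque and the last joint's effort read only 0.17–0.26 N m while turning, so the lowest readings fall short of 0.22. I stopped at an angle where 0.22–0.43 N m covers the angle figure and most of the effort figures.
- **Break-loose torque:** the readings never showed the expected 0.6 N m while the handle was stuck. I therefore trusted the angle more than the torque readings.

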